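# Free the sprung flap of a charging station with a forked tool and stow the key under it

### The arm

A 6-joint arm with a two-finger parallel gripper is mounted at the origin on the work surface. World frame = base frame: x ahead of the robot, y to its left, z up, the work surface at z = 0. Lengths are in m, angles in degrees, forces in N, time in s.
With the tool pointing down it reaches from about 0.4 to 0.825 m from the base axis. Payload 7 kg.
Tool frame: the origin (TCP) lies between the finger pads; the fingertips stand 19 mm ahead of it and the grasp point (between the pads) is the TCP; z points along the fingers, y is the line along which they close (so a half turn about z gives the same grasp; the last joint's range is limited). The gripper opens to 88 mm and grips with 3 to 60 N. Pads are 19 mm wide; open, the fingers measure 130 mm over their backs; the gripper's body (78 mm by 193 mm) begins 47 mm behind the grasp point.
Start: joints at [87.783, 20.546, 0.682, 0, -70.136, -16.507], TCP at [0.217, 0.639, 0.246] pointing down, gripper open.
Joint ranges: [-176.03, 176.03], [-82.01, 121.73], [-58.28, 71.71], [-173.87, 95.51], [-174.79, -0.11], [-173.66, 173.66]. Speed limits (degrees/s): [136.94, 136.94, 172.46, 180, 180, 180].

### API

Orientations are given as [roll, pitch, yaw] about the fixed x, y, z axes, in that order (R = Rz(yaw) Ry(pitch) Rx(roll)).
In Python, from plant import get_obs, snapshot, close_job, spot_in, spot_point gives the robot as it stands.
- The arm moves only by the tool play_rows, never from a script. Its argument "plan" is a list of rows, each a list of 6 numbers: the shift along the tool's x, y, z in cm, then the turn, a rotation vector about the tool's x, y, z in degrees. A call has 1 to 20 rows; each row shifts and turns the commanded pose from where the row before left it, along the tool's axes as they then stand; what a row does not reach is not made up. A row lasts 1/12 s, in which the tool goes at most 41.7 mm and 7.16 degrees, less where a joint would pass 70% of its speed; a pose out of reach is approached as far as the arm can. A call is refused whole if a number of a shift passes 4.17 or a number of a turn 7.16, either way. A call with a gripper value outside its range is refused whole. "grip" is the finger opening in cm, from 0 to 8.76, set as the call begins (left out, the last holds). The fingers move at their own pace and stop on an object; the grip force is fixed at half the most. Time passes only in rows, so rows that do not move let the fingers close. It gives the time, the measured TCP pose, the force, the opening and the grip force at its end, in the units of the state.
- get_obs(): the state, without advancing time (a new reading comes with each control period).
- snapshot(name): name is "scene" or "top" or "wrist"; returns a dict with "frame" (400x640x3 uint8, red, green, blue), "fx", "fy", "cx", "cy" (pixels), "position" and "attitude" of the camera in the world. Camera axes: x right, y down, z forward; pixel columns grow to the right and rows downward; lengths in m; the calibration is good to about 2 mm. A picture is of the moment at which its call begins. There is no depth.
- close_job(): hands the job in; it is judged then, once.
Trained networks look in the newest picture that a camera, given by its name, has taken for a name from the list of things; names that differ only in an ending like _2 or _b are one class to them, and where a whole thing is asked for, a point or a joint stands for the part that bears it (a point fixed in the world has none). Each returns a list of dicts, best first, with "score" (0 to 1); they miss things now and then, are a little off and sometimes report something else, mostly with a low value. They report only what shows in the picture. A call takes as long as a camera call. They do not tell look-alikes from the thing itself.
- spot_in(camera, thing): "position" ([x, y, z] in m, in world coordinates, good to about 4 mm: the middle of the surface that is visible of it).
- spot_point(camera, thing): "position" ([x, y, z] in m, in world coordinates, good to about 4 mm: a listed point, or the origin of a listed thing).
The state is a dict: "clock": time; "joint_pos": joint angles; "qvel": joint speeds; "tau": joint torques, N m; "tool_pos": TCP position; "orientation": TCP orientation; "force": force on the tool from outside, world axes, zero at the start; "moment": the same for the moment, N m; "opening": finger opening in m; "gripper_force": force on a finger pad.
Only numpy, scipy, OpenCV 4.12 (cv2) and the standard library are available. Lean on these libraries where they do the work, as an engineer would, in place of code of your own. Each camera call takes 0.05 s, during which the arm holds its last target. There are 200 camera calls.

### The job

With the yellow-handled forked tool, straddle the spring bar on the charging station and push its red collar sideways, against the spring, until the flap it locks is freed and pops up; then stand the tool back in its dock as you found it. After that lift the flap fully open, past upright, so that it stays there, and set the brass key down (do not drop it) on the floor of the compartment underneath, leaving the flap open. Do not touch the spring bar with the gripper, and leave the other loose things where they are.

Things in the scene. Friction and masses are not known exactly. Their poses are not given: they have to be found in the camera images.
- station: walnut charging station, fixed, 50 mm high; origin: centre of its underside, x -121..120 mm (to the back), y -120..125 (left, seen from the robot). Front left (x -121..0, y -20..125): compartment under the flap. Front right: flat deck 50 mm up with the spring bar. From x = +50 back: black phone cradle (y -10..70, top 140 mm up) and ribbed knob (y -75), not used
- flap (a joint): angle of the walnut flap, rad: 0 shut, flat; 1.57 upright; 1.8 stop, leaning back. Panel 118 x 140 x 6 mm, 80 g, hinged at its rear edge along station y; front edge goes up and back. The bar's pin through a brass eye on its right edge locks it; freed, a spring plunger in the front left corner pops it to about 0.2. Stiff hinge: let go, it stays above about 1.0 rad, sinks below that
- flap_lip (a point): grip point on the flap's brass lip, moving with it: a bar 12 mm wide (along y), 6 thick, 28 long, sticking out forward from the middle of the panel's front edge in the panel's plane; the point is 10 mm from its end, at mid thickness, 137 mm from the hinge axis. Pinched across its width it can turn between the fingers as the flap swings
- flap_hinge (a point): fixed point on the flap's hinge axis, level with the lip along y; 53 mm above the station's underside; axes as the station
- bar_slide (a joint): travel of the spring bar, m: 0 at rest, grows as it is pushed to the station's -y (away from the flap, to the right), stop at 0.013. The flap is free from about 0.007. Needs about 3 N to start and 6 to 7 N at the stop; springs back when released
- spring_bar: spring bar: horizontal steel pin 7 mm thick along station y with a red collar; axis at station x -100, 64 mm above the underside, 14 above the deck. Origin on the axis, at station y = 0 at rest. Along y at rest (mm): flap's eye -20..-26, bracket -30..-36 (20 wide, top 12 above the axis), bare pin -36..-52 where the fork goes in, collar -52..-57, spring, bracket -85..-91
- bar_collar (a point): centre of the collar's left face (the face to push), on the bar's axis; collar 20 mm in diameter, 5 mm thick; moves with the bar
- tier_floor (a point): fixed point at the centre of the compartment's floor, 12 mm above the station's underside; compartment inside 107 (x) x 130 (y) mm, walls 38 mm high above this floor, open at the top once the flap is up (a plunger 8 mm thick stands in its front left corner); axes as the station
- dock: dark wooden tool dock, fixed, 64 (x) x 54 (y) x 52 mm high, origin at the centre of its underside; in its top a slot 27 (x) x 12 (y) mm, 49 mm deep, centred
- fork: forked tool, 70 g, standing in the dock. Origin: centre of the handle's underside, resting on the dock's top; z up. Yellow handle 38 (x) x 22 (y) x 50 mm high; under it a flat steel blade 21 (x) x 5 (y) mm, 45 mm long, its lowest 24 mm two prongs 5 mm wide with an 11 mm gap along x. Stands with its x along the dock's x; pushes flat-on, along its y
- key: brass padlock key, 25 g, lying flat: square bow 24 x 24 mm, 7 mm thick, origin at the centre of the bow's underside; blade 8 mm wide, 5 mm thick, along +x to 44 mm from the origin
- egg: jade-green stone egg standing on its flat foot, 45 mm wide, 50 mm high, origin at its foot; leave alone
- incense_holder: brown ceramic incense holder, 76 mm wide, 30 mm high, origin at its foot; leave alone
- phone: navy cased phone lying flat, 150 x 75 x 11 mm, origin at the centre of its underside; leave alone
- earbud_case: white earbud case 60 x 46 x 24 mm, origin at the centre of its underside; leave alone
- balm_tin: round metal tin 64 mm wide, 20 mm high, origin at its foot; leave alone
Not all that is in view belongs to the job. What is meant by the fork is not blue or orange, and is the smaller of those in its own colour.

How it is judged:
By the outcome, as a careful person would: the job done as asked, in the order asked, and still so for the second after the job is handed in, with the robot touching nothing.
It also fails if it takes over 72 s, if anything falls off the work surface, if the arm or the gripper's body presses on something with over 40 N, if the wrist force passes 120 N, or if a joint passes its speed limit or range.

## Working session

There is one attempt and no reset: what is moved stays moved. The work goes in short steps, Python scripts to look and compute and a tool call to move; the robot and the scene stay as the last step left them, time stands still between calls to the robot, and variables do not carry over. Pictures are saved under pics/ and viewed, at most 10 in all, crops included, and the job is handed in when it is done.

Besides the shell and the picture viewer there is one more tool, called by a JSON object that holds its "op" and its "data", one argument or row to a line. play_rows: Moves the arm, as the interface text tells. Its arguments: {"type":"object","properties":{"plan":{"type":"array","items":{"type":"array","items":{"type":"number"}}},"grip":{"type":"number"}},"required":["plan"]}

```bash
mkdir -p pics; cat > h.py <<'E'
from plant import *
import numpy as np, cv2
from scipy.spatial.transform import Rotation as R
def snap(c,name=None):
    s=snapshot(c)
    if name: cv2.imwrite(f'pics/{name}.png',s['frame'][:,:,::-1])
    return s
def show(c,things,f=spot_point,n=3):
    for t in things:
        print(c,t,[(np.round(np.array(d['position'])*1000).astype(int).tolist(),round(d['score'],2)) for d in f(c,t)[:n]])
E
python3 - <<'E'
from h import *
o=get_obs();print(o['tool_pos'],o['orientation'],o['clock'])
for c in ('scene','top'):
    s=snap(c,c+'0');print(c,s['position'],s['attitude'],s['fx'])
    show(c,['station','flap_lip','flap_hinge','spring_bar','bar_collar','tier_floor','dock','fork','key'])
a=cv2.imread('pics/scene0.png');b=cv2.imread('pics/top0.png')
cv2.imwrite('pics/both.png',np.vstack([a,b])[:, :])
E
```

```text
[0.216546   0.63883626 0.24461932] [ 1.79905161e+02 -7.89072661e-03 -1.87297257e+01] 0.0
scene [1.26486068 0.12566724 1.12357278] [-145.32462414    0.93866389  101.7360173 ] 462.8123376869094
scene station [([650, -43, -1], 0.61), ([510, -1, 58], 0.15)]
scene flap_lip [([511, -2, 58], 0.76)]
scene flap_hinge [([645, 13, 54], 0.85), ([553, -93, 65], 0.34)]
scene spring_bar []
scene bar_collar [([554, -96, 64], 0.37)]
scene tier_floor [([592, 9, 11], 0.93)]
scene dock [([494, -321, 0], 0.89)]
scene fork [([389, -199, 57], 0.82), ([578, -314, 45], 0.81), ([654, -415, 5], 0.72)]
scene key [([529, 427, 5], 0.43)]
top [ 0.30025041 -0.03500925  1.19664374] [-1.67674102e+02  6.88792128e-02 -9.23984288e+01] 392.2215347349819
top station [([650, -35, -4], 0.85), ([494, -316, 53], 0.44)]
top flap_lip [([501, 7, 56], 0.97)]
top flap_hinge []
top spring_bar []
top bar_collar [([552, -94, 65], 0.51)]
top tier_floor [([595, 312, 1], 0.69), ([648, -36, -3], 0.5)]
top dock [([496, -318, -1], 0.66)]
top fork [([367, -318, 60], 0.8), ([388, -198, 59], 0.7), ([492, -320, 56], 0.68)]
top key [([527, 427, 4], 0.42)]
```

View pics/top0.png

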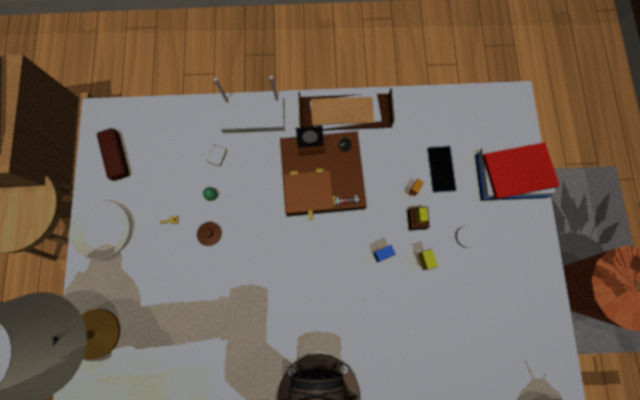

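View pics/scene0.png

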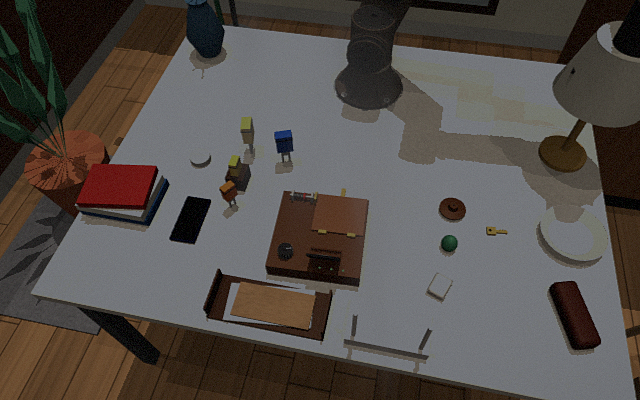

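The top view shows the station at about (322,172). The dock holding the smaller yellow fork is at (420,215), and a larger yellow fork stands at (428,258). The key is at (170,220). The scene view agrees, with the dock at (236,172) and the key at (497,231). I'll pass over the key with the wrist camera on the way to the dock.

{"op": "play_rows", "data": {
  "plan": [
    [0,0,0,0,0,-6.24],
    [0,0,0,0,0,-6.24],
    [0,0,0,0,0,-6.25],
    [3,2.5,0,0,0,0],
    [3,2.5,0,0,0,0],
    [3,2.5,0,0,0,0],
    [3,2.5,0,0,0,0],
    [3,2.5,0,0,0,0],
    [3,2.5,0,0,0,0],
    [3,2.5,0,0,0,0],
    [2,2.5,0,0,0,0],
    [0,2.5,0,0,0,0],
    [0,0,0,0,0,0]
  ],
  "grip": 5
}}

```text
clock: 2.08
tool_pos: [0.4476, 0.4102, 0.2457]
orientation: [180.0, 0.0, -0.2]
force: [-0.4, -0.5, 0.1]
opening: 0.0503
gripper_force: 0.0
```

```bash
python3 - <<'E'
from h import *
o=get_obs();print(o['tool_pos'],o['orientation'],o['clock'])
s=snap('wrist','w0');print(s['position'],s['attitude'],s['fx'])
show('wrist',['key'])
show('wrist',['key'],spot_in)
E
```

```text
[0.4476382  0.41017169 0.24567919] [ 1.79954508e+02  4.04957117e-02 -2.08167854e-01] 2.0833
[0.51521926 0.4100805  0.38463561] [ 1.65265706e+02 -6.75774266e-02 -9.01798891e+01] 293.7667584741081
wrist key [([526, 428, 1], 0.93)]
wrist key [([524, 434, 6], 0.75)]
```

{"op": "play_rows", "data": {
  "plan": [
    [0,4.1,0,0,0,0],
    [0,4.1,0,0,0,0],
    [0,4.1,0,0,0,0],
    [0,4.1,0,0,0,0],
    [0,4.1,0,0,0,0],
    [0,4.1,0,0,0,0],
    [0,4.1,0,0,0,0],
    [0,4.1,0,0,0,0],
    [0,4.1,0,0,0,0],
    [0,4.1,0,0,0,0],
    [0,4.1,0,0,0,0],
    [0,4.1,0,0,0,0],
    [0,0,0,0,0,0],
    [0,0,0,0,0,0]
  ]
}}

```text
clock: 3.4
tool_pos: [0.447, -0.0791, 0.2457]
orientation: [-180.0, -0.0, -0.2]
force: [0.7, 0.0, 1.6]
opening: 0.0497
gripper_force: 0.0
```

```bash
python3 - <<'E'
from h import *
o=get_obs();print(o['tool_pos'],o['orientation'],o['clock'])
s=snap('wrist','w1');print(s['position'],s['attitude'],s['fx'])
show('wrist',['station','flap_lip','flap_hinge','bar_collar','spring_bar','tier_floor'])
cv2.imwrite('pics/w01.png',np.hstack([cv2.resize(cv2.imread(f'pics/w{i}.png'),(400,250)) for i in (0,1)]))
E
```

```text
[ 0.447001   -0.07910887  0.24565223] [-1.79999093e+02 -1.36971919e-02 -2.00982634e-01] 3.4
[ 0.51441962 -0.07928456  0.38460867] [ 1.65312860e+02 -2.52426056e-02 -9.01673272e+01] 293.7667584741081
wrist station [([647, -38, 1], 0.9), ([433, -466, -3], 0.23)]
wrist flap_lip [([508, 4, 55], 0.82), ([647, -36, -1], 0.3)]
wrist flap_hinge []
wrist bar_collar [([553, -94, 66], 0.56)]
wrist spring_bar []
wrist tier_floor []
```

View pics/w01.png

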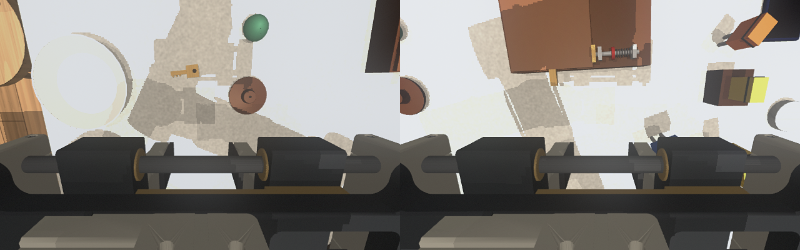

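Left: the key is at about (185,72), with its blade towards world +y. Right: the station's front edge, the lip at (553,77), the collar at (612,53) and the dock at (735,87). Next I'll rectify these views to get exact angles.

```bash
cat >> h.py <<'E'
def warp(img,pos,att,f,z,x0,x1,y0,y1,k,c=(320,200)):
    # top-down picture at height z: up = +x, left = +y, k px per m
    Rw=R.from_euler('xyz',att,degrees=True).as_matrix()
    K=np.array([[f,0,c[0]],[0,f,c[1]],[0,0,1.]])
    u,v=np.meshgrid(np.arange(int((y1-y0)*k)),np.arange(int((x1-x0)*k)))
    P=np.stack([x1-v/k,y1-u/k,np.full(u.shape,z)],-1)-pos
    q=P@Rw@K.T
    m=(q[...,:2]/q[...,2:]).astype(np.float32)
    return cv2.remap(img,m[...,0],m[...,1],cv2.INTER_LINEAR)
def swarp(s,z,x0,x1,y0,y1,k):
    return warp(s['frame'][:,:,::-1].copy(),np.array(s['position']),s['attitude'],s['fx'],z,x0,x1,y0,y1,k,(s['cx'],s['cy']))
E
python3 - <<'E'
from h import *
s=snapshot('wrist')
def grid(w,x0,x1,y0,y1,k):
    for X in np.arange(np.ceil(x0*20)/20,x1,.05):
        cv2.line(w,(0,int((x1-X)*k)),(9999,int((x1-X)*k)),(255,255,0),1);cv2.putText(w,f'{X*1000:.0f}',(2,int((x1-X)*k)-2),0,.4,(0,0,255),1)
    for Y in np.arange(np.ceil(y0*20)/20,y1,.05):
        cv2.line(w,(int((y1-Y)*k),0),(int((y1-Y)*k),9999),(255,255,0),1);cv2.putText(w,f'{Y*1000:.0f}',(int((y1-Y)*k)+2,10),0,.4,(0,0,255),1)
    return w
a=(.44,.58,-.38,.05);w=grid(swarp(s,.052,*a,1800),*a,1800)
w0=cv2.imread('pics/w0.png')
b=(.49,.57,.39,.49)
v=warp(w0,np.array([0.51521926,0.4100805,0.38463561]),[165.265706,-.06757,-90.1798891],s['fx'],.006,*b,3500)
hsv=cv2.cvtColor(v,cv2.COLOR_BGR2HSV);m=cv2.inRange(hsv,(10,90,60),(35,255,255))
n,l,st,ce=cv2.connectedComponentsWithStats(m);i=1+st[1:,4].argmax()
c=max(cv2.findContours((l==i).astype(np.uint8),0,2)[0],key=cv2.contourArea)
r=cv2.minAreaRect(c);print(r,'ctr',b[1]-r[0][1]/3500,b[3]-r[0][0]/3500,np.array(r[1])/3.5)
cv2.drawContours(v,[cv2.boxPoints(r).astype(int)],0,(255,0,0),1);grid(v,*b,3500)
out=np.zeros((w.shape[0]+v.shape[0],w.shape[1],3),np.uint8);out[:w.shape[0]]=w;out[w.shape[0]:,:v.shape[1]]=v
print(out.shape);cv2.imwrite('pics/warp.png',out)
E
```

```text
((172.52194213867188, 158.20822143554688), (83.85250854492188, 194.4519805908203), 83.9909896850586) ctr 0.5247976510184151 0.440708016531808 [23.95785958 55.55770874]
(530, 774, 3)
```

View pics/warp.png

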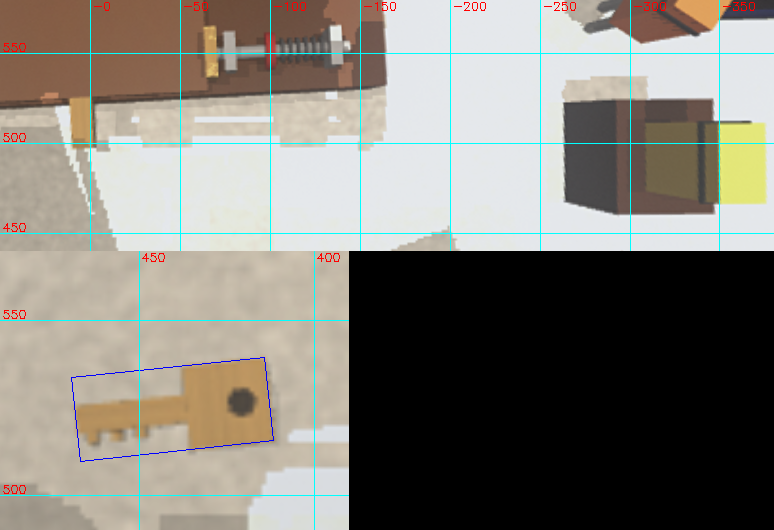

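The rectified view shows three things:
- **Station:** yaw is about 3.3°. The bare pin is near (0.550, −0.089) and the collar face near y −0.097.
- **Dock:** centre is (0.4936, −0.3197), yaw about 0.
- **Key:** the bow is at (0.527, 0.425), pointing about 96°.

Next I go to the fork.

{"op": "play_rows", "data": {
  "plan": [
    [0,4.0,0,0,0,0.2],
    [0.5,4.0,0,0,0,0],
    [0.5,4.0,0,0,0,0],
    [0.6,4.0,0,0,0,0],
    [1.0,4.0,0,0,0,0],
    [1.0,3,2.0,0,0,0],
    [1.0,1.1,3.0,0,0,0],
    [0,0,3,0,0,0],
    [0,0,1,0,0,0],
    [0,0,0,0,0,0],
    [0,0,0,0,0,0]
  ]
}}

```text
clock: 4.72
tool_pos: [0.4924, -0.3184, 0.1562]
orientation: [180.0, 0.0, -0.1]
force: [0.3, -0.7, 0.5]
opening: 0.05
gripper_force: 0.0
```

```bash
python3 - <<'E'
from h import *
o=get_obs();print(o['tool_pos'],o['orientation'],o['clock'],o['joint_pos'])
s=snap('wrist','w2');show('wrist',['fork','dock']);show('wrist',['fork'],spot_in)
s=snap('top');show('top',['fork','dock'])
E
```

```text
[ 0.49243251 -0.31841345  0.15617772] [ 1.79977158e+02  3.72007484e-02 -1.07221550e-01] 4.7167 [-1.37758526e+01  1.64888705e+01 -1.77055037e+01  3.74478990e-02
 -5.58363809e+01  1.03647601e+02]
wrist fork [([495, -320, 49], 0.68), ([582, -315, 42], 0.62), ([492, -315, -1], 0.47)]
wrist dock [([494, -321, -3], 0.92)]
wrist fork [([583, -316, 93], 0.95), ([498, -323, 100], 0.66)]
top fork [([596, 312, 0], 0.71), ([365, -318, 59], 0.63), ([579, -311, 50], 0.44)]
top dock [([493, -317, -2], 0.75)]
```

View pics/w2.png

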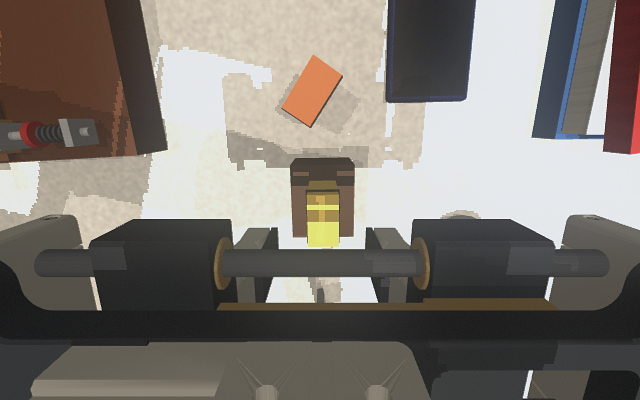

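The yellow handle sits squarely between the fingers, at (323,220), and the dock is not rotated. I'll descend and grip.

{"op": "play_rows", "data": {
  "plan": [
    [0.15,0.15,2.5,0,0,0],
    [0,0,2.5,0,0,0],
    [0,0,1.8,0,0,0],
    [0,0,0.8,0,0,0],
    [0,0,0,0,0,0]
  ]
}}

```text
clock: 5.48
tool_pos: [0.4926, -0.32, 0.0781]
orientation: [-179.9, 0.2, -0.2]
force: [-0.5, -0.8, 0.5]
opening: 0.0498
gripper_force: 0.0
```

{"op": "play_rows", "data": {
  "plan": [
    [0,0,0,0,0,0],
    [0,0,0,0,0,0],
    [0,0,0,0,0,0],
    [0,0,0,0,0,0],
    [0,0,0,0,0,0],
    [0,0,0,0,0,0],
    [0,0,0,0,0,0]
  ],
  "grip": 0
}}

```text
clock: 6.07
tool_pos: [0.4941, -0.3205, 0.0804]
orientation: [180.0, -0.1, -0.2]
force: [-0.1, 2.1, 6.4]
opening: 0.0214
gripper_force: 30.0
```

{"op": "play_rows", "data": {
  "plan": [
    [0,0,-1.0,0,0,0],
    [0,0,-2.5,0,0,0],
    [0,0,-2.5,0,0,0],
    [0,0,-3,0,0,0],
    [0,-2,-2,0,0,0],
    [0.7,-3.5,0,0,0,0],
    [1,-3.5,0,0,0,0],
    [1,-3.5,0,0,0,0],
    [1,-3.5,0,0,0,0],
    [1,-3.5,0,0,0,0],
    [1,-2.6,0,0,0,0],
    [0,-1,0,0,0,-3.5],
    [0,0,1.5,0,0,0],
    [0,0,1,0,0,0],
    [0,0,0,0,0,0],
    [0,0,0,0,0,0],
    [0,0,0,0,0,0]
  ]
}}

```text
clock: 7.48
tool_pos: [0.5515, -0.0902, 0.165]
orientation: [180.0, -0.0, 3.3]
force: [-0.5, 0.2, -1.1]
opening: 0.022
gripper_force: 30.0
```

```bash
python3 - <<'E'
from h import *
o=get_obs();print(o['tool_pos'],o['orientation'],o['clock'],o['force'])
s=snap('wrist','w3');print(s['position'],s['attitude']);show('wrist',['fork','bar_collar','spring_bar','station']);
c=s['frame'][:,:,::-1][100:300,200:440];cv2.imwrite('pics/w3c.png',cv2.resize(c,None,fx=3,fy=3,interpolation=cv2.INTER_CUBIC)[:600,:])
s2=snap('scene','s3');show('scene',['fork','bar_collar','spring_bar'])
E
```

```text
[ 0.55145606 -0.09016888  0.16499566] [ 1.79983498e+02 -4.98936367e-03  3.25489569e+00] 7.4833 [-0.46082391  0.15641702 -1.13136004]
[ 0.6187728  -0.08623859  0.30394155] [ 1.65303227e+02 -3.96500938e-02 -8.67171318e+01]
wrist fork [([579, -315, 44], 0.95), ([366, -317, 58], 0.86)]
wrist bar_collar [([550, -97, 64], 0.96), ([646, 13, 55], 0.64)]
wrist spring_bar []
wrist station [([649, -38, 0], 0.82)]
scene fork [([644, 14, 53], 0.69), ([368, -319, 57], 0.66), ([575, -315, 45], 0.6)]
scene bar_collar [([553, -95, 66], 0.57)]
scene spring_bar []
```

View pics/w3c.png

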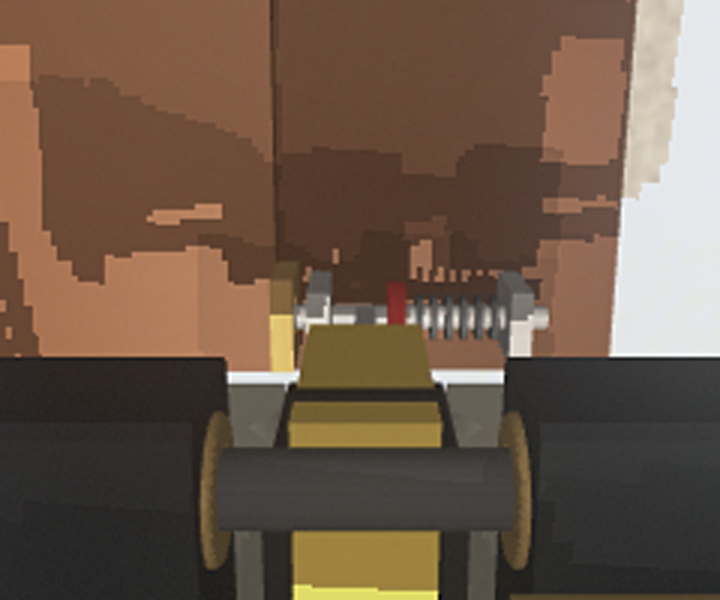

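The view shows the bare pin at crop (335–388,316), between the left bracket and the red collar at (397,305), with the handle just in front of it. Now I'll convert that to positions.

```bash
cat >> h.py <<'E'
def pix(s,u,v,z):
    d=R.from_euler('xyz',s['attitude'],degrees=True).apply([(u-s['cx'])/s['fx'],(v-s['cy'])/s['fy'],1]);p=np.array(s['position'])
    return np.round((p+d*(z-p[2])/d[2])*1000,1)
E
python3 - <<'E'
from h import *
s=snapshot('wrist')
P=lambda a,b,z:pix(s,200+a/3,100+b/3,z)
for n,a,b,z in [('pinL',335,316,.066),('colL',389,316,.067),('colR',406,318,.067),('brR-pin end',540,318,.066),('pinend L',298,318,.066),('handle fr bottomL',296,388,.144),('handle bottom R',434,388,.144),('edge right deck',625,240,.05),('edge right deck2',640,0,.05)]: print(n,P(a,b,z))
s=snapshot('scene')
im=s['frame'][:,:,::-1]
c=im[150:230,260:360];cv2.imwrite('pics/s3c.png',cv2.resize(c,None,fx=7,fy=7,interpolation=cv2.INTER_CUBIC))
E
```

```text
pinL [550.1 -81.6  66. ]
colL [551.2 -96.7  67. ]
colR [ 550.9 -101.5   67. ]
brR-pin end [ 552.8 -139.1   66. ]
pinend L [548.9 -71.3  66. ]
handle fr bottomL [557.7 -76.2 144. ]
handle bottom R [ 559.3 -102.7  144. ]
edge right deck [ 573.5 -164.9   50. ]
edge right deck2 [ 640.1 -160.2   50. ]
```

View pics/s3c.png

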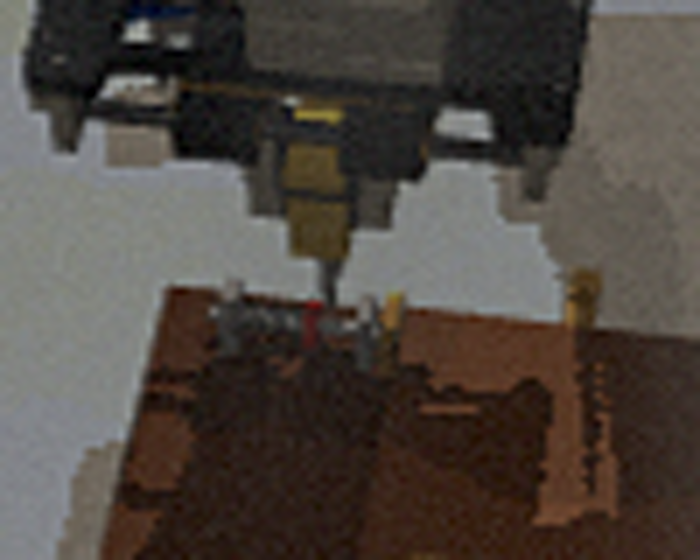

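The scene view shows the blade just above the bare pin, left of the collar (crop 325,280). The pin is at x 0.5504 and the fork at about x 0.551, so it's lined up to within a millimetre. I'll lower the fork.

{"op": "play_rows", "data": {
  "plan": [
    [-0.05,0,1,0,0,0],
    [0,0,1,0,0,0],
    [0,0,0.6,0,0,0],
    [0,0,0.6,0,0,0],
    [0,0,0.6,0,0,0],
    [0,0,0,0,0,0],
    [0,0,0,0,0,0]
  ]
}}

```text
clock: 8.62
tool_pos: [0.5507, -0.0897, 0.1261]
orientation: [180.0, 0.1, 3.3]
force: [-1.2, -0.8, -0.1]
opening: 0.0218
gripper_force: 30.0
```

{"op": "play_rows", "data": {
  "plan": [
    [0,0.4,0,0,0,0],
    [0,0.3,0,0,0,0],
    [0,0.3,0,0,0,0],
    [0,0.2,0,0,0,0],
    [0,0.2,0,0,0,0],
    [0,0.15,0,0,0,0],
    [0,0,0,0,0,0],
    [0,0,0,0,0,0]
  ]
}}

```text
clock: 9.28
tool_pos: [0.552, -0.1049, 0.1267]
orientation: [-180.0, -0.0, 3.3]
force: [-0.9, 6.0, 0.3]
opening: 0.0218
gripper_force: 30.0
```

```bash
python3 - <<'E'
from h import *
o=get_obs();print(o['tool_pos'],o['orientation'],o['force'])
s=snap('wrist');show('wrist',['bar_collar','flap_lip','flap'])
s=snap('scene','s4');show('scene',['bar_collar','flap_lip','flap'])
s=snap('top','t4');show('top',['flap_lip'])
E
```

```text
[ 0.55199297 -0.10485337  0.12673834] [-1.79962960e+02 -4.31453715e-02  3.28601846e+00] [-0.88175844  5.99419517  0.32517146]
wrist bar_collar []
wrist flap_lip []Traceback (most recent call last):
  File "<stdin>", line 3, in <module>
  File "h.py", line 10, in show
    print(c,t,[(np.round(np.array(d['position'])*1000).astype(int).tolist(),round(d['score'],2)) for d in f(c,t)[:n]])
                                                                                                          ~^^^^^
ValueError: it knows: balm_tin, bar_collar, dock, earbud_case, egg, flap_hinge, flap_lip, fork, incense_holder, key, phone, spring_bar, station, tier_floor
```

```bash
python3 - <<'E'
from h import *
a=[]
for c in('scene','top'):
    s=snap(c);show(c,['flap_lip'])
    im=s['frame'][:,:,::-1].copy()
    a.append(cv2.resize(im[160:260,250:390] if c=='scene' else im[130:230,270:410],None,fx=4,fy=4,interpolation=cv2.INTER_CUBIC)[:,:390])
cv2.imwrite('pics/pop.png',np.hstack(a))
E
```

```text
scene flap_lip [([512, 0, 81], 0.63)]
top flap_lip [([507, 7, 82], 0.67)]
```

View pics/pop.png

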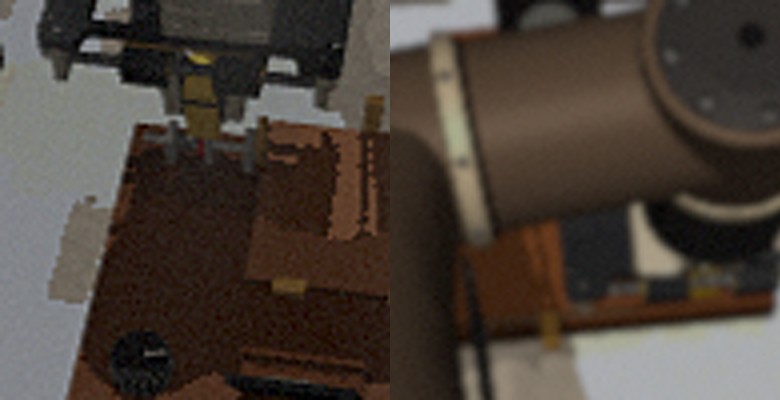

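Both cameras put the lip at z ≈ 0.081, so the flap has popped. In the scene crop it is tilted up at (300,285). Next I back the fork off, lift it out and return to the dock.

{"op": "play_rows", "data": {
  "plan": [
    [0,-0.4,0,0,0,0],
    [0,-0.4,0,0,0,0],
    [0,-0.4,0,0,0,0],
    [0,-0.3,0,0,0,0],
    [0,0,0,0,0,0],
    [0,0,-1,0,0,0],
    [0,0,-2,0,0,0],
    [0,0,-2.5,0,0,0],
    [0,0,-0.8,0,0,3.5],
    [-0.7,2,0,0,0,0],
    [-1,3.5,0,0,0,0],
    [-1,3.5,0,0,0,0],
    [-1,3.5,0,0,0,0],
    [-1,3.5,0,0,0,0],
    [-1,3.5,0,0,0,0],
    [0,2.6,0,0,0,0],
    [0,1,2,0,0,0],
    [0,0,2,0,0,0],
    [0,0,0,0,0,0],
    [0,0,0,0,0,0]
  ]
}}

```text
clock: 11.3
tool_pos: [0.4922, -0.3212, 0.1494]
orientation: [-180.0, 0.1, -0.2]
force: [0.3, 0.2, -0.5]
opening: 0.0219
gripper_force: 30.0
```

```bash
python3 - <<'E'
from h import *
o=get_obs();print(o['tool_pos'],o['orientation'],o['force'],o['clock'])
s=snap('wrist','w5');print(s['position']);show('wrist',['bar_collar','dock','fork'])
cv2.imwrite('pics/w5c.png',cv2.resize(s['frame'][:,:,::-1][120:300,220:420],None,fx=3,fy=3,interpolation=cv2.INTER_CUBIC))
E
```

```text
[ 0.49223239 -0.32123257  0.14942373] [-1.79988413e+02  1.39335425e-01 -2.22168933e-01] [ 0.3180527   0.19818558 -0.53813744] 11.3
[ 0.5600459  -0.3214651   0.28823099]
wrist bar_collar [([553, -93, 67], 0.97)]
wrist dock [([494, -321, 2], 0.93)]
wrist fork [([494, -325, 118], 0.74), ([493, -316, 0], 0.33)]
```

View pics/w5c.png

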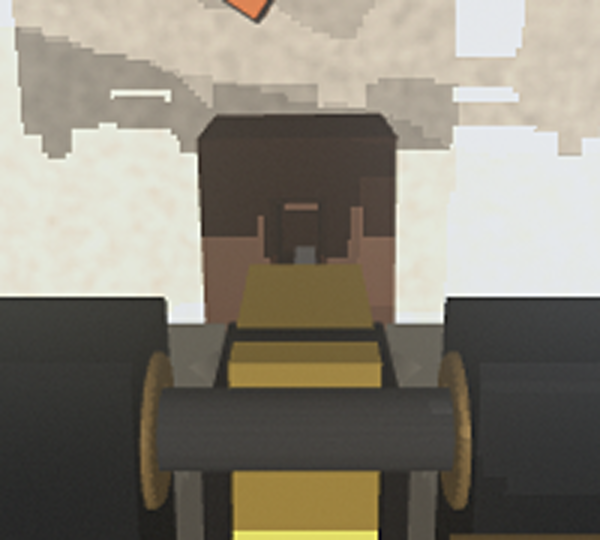

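The blade (305,255) is over the slot (302,230), centred in the dock. I'll insert it.

{"op": "play_rows", "data": {
  "plan": [
    [0.05,-0.05,1.5,0,0,0],
    [0,0,1.5,0,0,0],
    [0,0,1.0,0,0,0],
    [0,0,1.0,0,0,0],
    [0,0,1,0,0,0],
    [0,0,0.5,0,0,0],
    [0,0,0,0,0,0],
    [0,0,0,0,0,0]
  ]
}}

```text
clock: 12.17
tool_pos: [0.4937, -0.3205, 0.0845]
orientation: [180.0, 0.0, -0.2]
force: [-0.1, 0.0, -0.5]
opening: 0.0219
gripper_force: 30.0
```

{"op": "play_rows", "data": {
  "plan": [
    [0,0,0.3,0,0,0],
    [0,0,0.15,0,0,0],
    [0,0,0.05,0,0,0],
    [0,0,0,0,0,0],
    [0,0,0,0,0,0],
    [0,0,0,0,0,0]
  ]
}}

```text
clock: 12.67
tool_pos: [0.494, -0.3206, 0.0804]
orientation: [180.0, -0.1, -0.2]
force: [-1.1, 1.3, 4.9]
opening: 0.0218
gripper_force: 30.0
```

{"op": "play_rows", "data": {
  "plan": [
    [0,0,0,0,0,0],
    [0,0,0,0,0,0],
    [0,0,0,0,0,0],
    [0,0,0,0,0,0],
    [0,0,-2,0,0,0],
    [0,0,-3,0,0,0],
    [0,0,-3,0,0,0],
    [0,0,-2,0,0,0]
  ],
  "grip": 4.2
}}

```text
clock: 13.33
tool_pos: [0.4943, -0.3208, 0.1822]
orientation: [179.9, -0.1, -0.2]
force: [0.4, -0.2, 0.7]
opening: 0.0424
gripper_force: 0.0
```

```bash
python3 - <<'E'
from h import *
print(get_obs()['tool_pos'])
s=snap('wrist','w6');show('wrist',['dock','fork'])
E
```

```text
[ 0.49429859 -0.32084805  0.18223229]
wrist dock [([494, -315, -1], 0.66)]
wrist fork [([494, -320, 46], 0.89), ([580, -316, 43], 0.77), ([551, -94, 65], 0.75)]
```

{"op": "play_rows", "data": {
  "plan": [
    [0,-3.5,0,0,0,0],
    [0,-4,0,0,0,0],
    [0.3,-4,0,0,0,0],
    [0.3,-4,0,0,0,0],
    [0.3,-4,0,0,0,0],
    [0.3,-4,0,0,0,0],
    [0,-4,0,0,0,0],
    [0,-3,1,0,0,0],
    [0,-2,2,0,0,-3.5],
    [0,0,1,0,0,0],
    [0,0,0,0,0,0],
    [0,0,0,0,0,0]
  ]
}}

```text
clock: 14.48
tool_pos: [0.5059, 0.0041, 0.1385]
orientation: [179.9, 0.2, 3.3]
force: [0.2, -0.1, 1.2]
opening: 0.0422
gripper_force: 0.0
```

```bash
python3 - <<'E'
from h import *
o=get_obs();print(o['tool_pos'],o['orientation'],o['clock'])
b=snap('wrist','w7');show('wrist',['flap_lip','flap_hinge'])
a=cv2.imread('pics/w6.png')
cv2.imwrite('pics/w67.png',np.hstack([cv2.resize(x,(400,250)) for x in (a,cv2.imread('pics/w7.png'))]))
E
```

```text
[0.50592586 0.00411172 0.13853707] [1.79941527e+02 1.58040805e-01 3.29268077e+00] 14.4833
wrist flap_lip [([511, 4, 80], 0.89)]
wrist flap_hinge [([648, 8, 54], 0.92)]
```

View pics/w67.png

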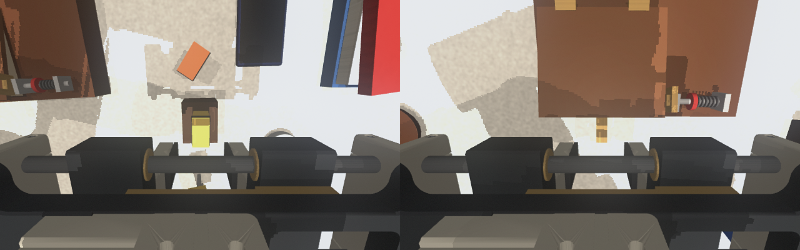

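Left: the fork stands in its dock at (201,130). Right: the lip at (602,130) is centred between the fingers and the flap is ajar. I'll lower and grip the lip.

{"op": "play_rows", "data": {
  "plan": [
    [0.05,0,2,0,0,0],
    [0,0,2,0,0,0],
    [0,0,1.3,0,0,0],
    [0,0,0.5,0,0,0],
    [0,0,0,0,0,0]
  ]
}}

```text
clock: 15.05
tool_pos: [0.5069, 0.0037, 0.081]
orientation: [180.0, 0.1, 3.2]
force: [-0.2, -0.4, 0.2]
opening: 0.0422
gripper_force: 0.0
```

{"op": "play_rows", "data": {
  "plan": [
    [0,0,0,0,0,0],
    [0,0,0,0,0,0],
    [0,0,0,0,0,0],
    [0,0,0,0,0,0],
    [0,0,0,0,0,0],
    [0,0,0,0,0,0],
    [0,0,0,0,0,0]
  ],
  "grip": 0
}}

```text
clock: 15.63
tool_pos: [0.5075, 0.0038, 0.082]
orientation: [179.9, -0.0, 3.3]
force: [2.6, -7.4, 0.5]
opening: 0.0115
gripper_force: 30.0
```

{"op": "play_rows", "data": {
  "plan": [
    [0.35,0,-1.38,0,0,0],
    [0.49,0,-1.33,0,0,0],
    [0.62,0,-1.28,0,0,0],
    [0.74,0,-1.21,0,0,0],
    [0.86,0,-1.13,0,0,0],
    [0,0,0,0,0,0]
  ]
}}

```text
clock: 16.13
tool_pos: [0.5385, 0.0054, 0.1467]
orientation: [179.9, -0.0, 3.3]
force: [-1.3, -6.0, -0.0]
opening: 0.0111
gripper_force: 30.0
```

{"op": "play_rows", "data": {
  "plan": [
    [0.97,0,-1.04,0,0,0],
    [1.06,0,-0.93,0,0,0],
    [1.16,0,-0.83,0,0,0],
    [1.23,0,-0.71,0,0,0],
    [1.29,0,-0.58,0,0,0],
    [1.35,0,-0.44,0,0,0],
    [1.39,0,-0.31,0,0,0],
    [0,0,0,0,0,0]
  ]
}}

```text
clock: 16.8
tool_pos: [0.6229, 0.0099, 0.1931]
orientation: [179.9, 0.1, 3.3]
force: [-1.4, -5.5, 2.7]
opening: 0.0114
gripper_force: 30.0
```

{"op": "play_rows", "data": {
  "plan": [
    [1.41,0,-0.17,0,0,0],
    [1.41,0,-0.03,0,0,0],
    [1.42,0,0.11,0,0,0],
    [0.7,0,0.11,0,0,0],
    [0,0,0,0,0,0],
    [0,0,0,0,0,0]
  ]
}}

```text
clock: 17.3
tool_pos: [0.6705, 0.0125, 0.192]
orientation: [179.9, 0.2, 3.3]
force: [-2.0, -6.2, -2.1]
opening: 0.0116
gripper_force: 30.0
```

The flap is at about 1.76 rad. I'll release, rise, and head to the key.

{"op": "play_rows", "data": {
  "plan": [
    [0,0,0,0,0,0],
    [0,0,0,0,0,0],
    [0,0,0,0,0,0],
    [0,0,0,0,0,0],
    [0,0,-2,0,0,0],
    [0,0,-3,0,0,0],
    [0,0,-1,0,0,0],
    [-1.1,-3.82,0,0,0,0],
    [-1.1,-3.82,0,0,0,0],
    [-1.1,-3.82,0,0,0,0],
    [-1.1,-3.82,0,0,0,0],
    [-1.1,-3.82,0,0,0,0],
    [-1.1,-3.82,0,0,0,0],
    [-1.1,-3.82,0,0,0,0],
    [-1.1,-3.82,0,0,0,0],
    [-1.1,-3.82,0,0,0,0],
    [-1.1,-3.82,0,0,0,0],
    [-1.1,-3.82,0,0,0,0]
  ],
  "grip": 4.4
}}

```text
clock: 18.8
tool_pos: [0.5253, 0.4287, 0.2538]
orientation: [-179.9, -0.0, 3.3]
force: [1.2, -0.1, 0.1]
opening: 0.0441
gripper_force: 0.0
```

{"op": "play_rows", "data": {
  "plan": [
    [0,0,0.8,0,0,6.72],
    [0,0,0.8,0,0,6.72],
    [0,0,0.8,0,0,6.72],
    [0,0,0.8,0,0,6.72],
    [0,0,0.8,0,0,6.72],
    [0,0,0.8,0,0,6.72],
    [0,0,0.8,0,0,6.72],
    [0,0,0.8,0,0,6.72],
    [0,0,0.8,0,0,6.72],
    [0,0,0.8,0,0,6.72],
    [0,0,0.8,0,0,6.72],
    [0,0,0.8,0,0,6.72],
    [0,0,0.8,0,0,6.72],
    [0,0,0,0,0,0],
    [0,0,0,0,0,0]
  ]
}}

```text
clock: 20.05
tool_pos: [0.5263, 0.4267, 0.1491]
orientation: [180.0, -0.0, -83.8]
force: [0.2, -0.1, -0.2]
opening: 0.0438
gripper_force: 0.0
```

```bash
python3 - <<'E'
from h import *
o=get_obs();print(o['tool_pos'],o['orientation'],o['clock'],o['joint_pos'][5])
s=snap('wrist','w8');show('wrist',['key']);print(s['position'])
t=snap('top');show('top',['flap_lip','tier_floor','key','fork'])
a=cv2.resize(s['frame'][:,:,::-1],(400,250)); b=cv2.resize(t['frame'][:,:,::-1][120:220,250:410],(400,250),interpolation=cv2.INTER_CUBIC)
cv2.imwrite('pics/w8b.png',np.hstack([a,b]))
E
```

```text
[0.52625505 0.42671224 0.14906039] [ 1.79989700e+02 -1.55851484e-02 -8.38215050e+01] 20.05 -49.30585684472277
wrist key [([527, 424, -2], 0.68)]
[0.53311966 0.35923288 0.28806968]
top flap_lip [([666, 14, 186], 0.97)]
top tier_floor [([588, 8, 12], 0.61)]
top key [([524, 428, 0], 0.47), ([598, 315, -1], 0.36)]
top fork [([493, -318, 55], 0.62), ([388, -200, 59], 0.62), ([368, -319, 60], 0.59)]
```

View pics/w8b.png

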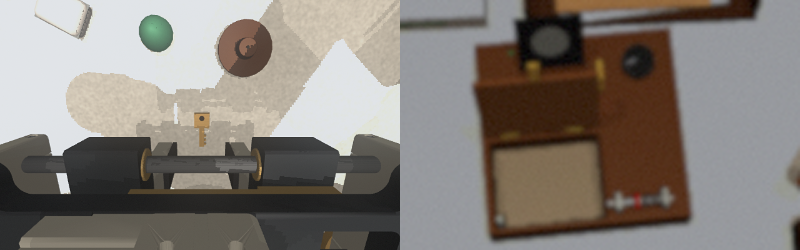

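Left: the key bow at (202,119) is centred between the fingers with the blade pointing down-image (+y). Right: the flap leans back past upright and the compartment is open at (548,180). That was my eleventh picture, one over the limit of ten, so I'll use numbers only from here. Next I descend and grip the key.

{"op": "play_rows", "data": {
  "plan": [
    [0.2,0,3,0,0,0],
    [0,0,3,0,0,0],
    [0,0,3,0,0,0],
    [0,0,2,0,0,0],
    [0,0,1.2,0,0,0],
    [0,0,0.5,0,0,0],
    [0,0,0,0,0,0],
    [0,0,0,0,0,0]
  ]
}}

```text
clock: 21.07
tool_pos: [0.5272, 0.4253, 0.0232]
orientation: [-179.9, 0.0, -84.0]
force: [0.4, -0.0, 0.5]
opening: 0.0444
gripper_force: 0.0
```

{"op": "play_rows", "data": {
  "plan": [
    [0,0,0.2,0,0,0],
    [0,0,0,0,0,0],
    [0,0,0,0,0,0]
  ]
}}

```text
clock: 21.32
tool_pos: [0.527, 0.425, 0.0212]
orientation: [-179.9, 0.1, -84.1]
force: [0.5, 0.0, -0.4]
opening: 0.0441
gripper_force: 0.0
```

{"op": "play_rows", "data": {
  "plan": [
    [0,0,0,0,0,0],
    [0,0,0,0,0,0],
    [0,0,0,0,0,0],
    [0,0,0,0,0,0],
    [0,0,0,0,0,0],
    [0,0,0,0,0,0]
  ],
  "grip": 0
}}

```text
clock: 21.82
tool_pos: [0.5266, 0.4246, 0.0202]
orientation: [-180.0, 0.0, -84.1]
force: [-0.8, 0.4, 2.6]
opening: 0.0234
gripper_force: 30.0
```

{"op": "play_rows", "data": {
  "plan": [
    [0,0,-1,0,0,0],
    [0,0,-2,0,0,0],
    [0,0,-3,0,0,0],
    [0,0,-3,0,0,0],
    [0,0,-3,0,0,0],
    [0,0,-2,0,0,0],
    [0,0,-2,0,0,0],
    [0,0,0,0,0,0]
  ]
}}

```text
clock: 22.48
tool_pos: [0.5283, 0.4261, 0.1861]
orientation: [-179.7, 0.3, -84.0]
force: [1.4, 0.5, -0.0]
opening: 0.0239
gripper_force: 30.0
```

```bash
python3 - <<'E'
from h import *
o=get_obs();print(o['tool_pos'],o['orientation'],o['opening'],o['gripper_force'])
s=snap('wrist','w9');show('wrist',['key']);show('wrist',['key'],spot_in)
s=snap('scene');show('scene',['key','tier_floor','flap_lip']);show('scene',['key'],spot_in)
# station frame -> world
yaw=np.radians(3.3);Rz=np.array([[np.cos(yaw),-np.sin(yaw)],[np.sin(yaw),np.cos(yaw)]])
st=np.array([.5504,-.089])-Rz@[-.1,-.044];print('station',st)
for p in [(-.06,.0525),(-.045,.062)]: print(p,st+Rz@p)
E
```

```text
[0.52828045 0.42607021 0.18605845] [-179.65317885    0.27921107  -84.01099671] 0.02386694028587645 29.991093277931213
wrist key [([526, 426, 165], 0.61)]
wrist key [([528, 423, 170], 0.95)]
scene key [([478, 318, -6], 0.4)]
scene tier_floor [([589, 5, 11], 0.81)]
scene flap_lip [([675, 11, 190], 0.76)]
scene key []
station [ 0.64770136 -0.03931656]
(-0.06, 0.0525) [0.58477874 0.00964255]
(-0.045, 0.062) [0.59920701 0.01999025]
```

The key is held. The compartment centre by networks (0.589, 0.006) and by geometry (0.585, 0.010) agree. At yaw 3° the wrist camera would end up against the open flap, so I turn the other way, to about −176.7°. I'll set the key down at (0.572, 0.026), which also keeps the gripper body clear of the bar's bracket.

{"op": "play_rows", "data": {
  "plan": [
    [0,0,0,0,0,7.13],
    [0,0,0,0,0,7.13],
    [0,0,0,0,0,7.13],
    [0,0,0,0,0,7.13],
    [0,0,0,0,0,7.13],
    [0,0,0,0,0,7.13],
    [0,0,0,0,0,7.13],
    [0,0,0,0,0,7.13],
    [0,0,0,0,0,7.13],
    [0,0,0,0,0,7.13],
    [0,0,0,0,0,7.13],
    [0,0,0,0,0,7.13],
    [0,0,0,0,0,7.13],
    [0,0,0,0,0,0],
    [0,0,0,0,0,0]
  ]
}}

```text
clock: 24.13
tool_pos: [0.5265, 0.4245, 0.1795]
orientation: [-180.0, -0.0, -176.5]
force: [0.1, 1.0, -0.2]
opening: 0.0235
gripper_force: 30.0
```

{"op": "play_rows", "data": {
  "plan": [
    [-0.2,-2,0,0,0,0],
    [-0.2,-3.7,0,0,0,0],
    [-0.2,-3.7,0,0,0,0],
    [-0.2,-3.7,0,0,0,0],
    [-0.2,-3.7,0,0,0,0],
    [-0.2,-3.7,0,0,0,0],
    [-0.2,-3.7,0,0,0,0],
    [-0.2,-3.7,0,0,0,0],
    [-0.2,-3.7,0,0,0,0],
    [-0.2,-3.7,0,0,0,0],
    [-0.2,-3,0,0,0,0],
    [0,-1.8,0,0,0,0],
    [0,0,0,0,0,0],
    [0,0,0,0,0,0]
  ]
}}

```text
clock: 25.3
tool_pos: [0.5711, 0.024, 0.18]
orientation: [-180.0, -0.0, -176.7]
force: [-0.2, 0.6, -1.0]
opening: 0.0235
gripper_force: 30.0
```

```bash
python3 - <<'E'
from h import *
o=get_obs();print(o['tool_pos'],o['orientation'],o['clock'],o['joint_pos'],o['opening'],o['force'])
snap('scene');show('scene',['key','tier_floor','flap_lip'])
E
```

```text
[0.57114195 0.02403275 0.18001821] [-1.79996673e+02 -6.42358476e-03 -1.76694619e+02] 25.3 [ 2.20144773e+01  1.38716375e+01 -1.78560080e+01  1.28253726e-03
 -5.82795059e+01 -1.08709770e+02] 0.02351529900923345 [-0.22570013  0.64071285 -1.03913372]
scene key [([577, 24, 162], 0.6)]
scene tier_floor [([588, 4, 13], 0.76), ([651, -40, 2], 0.39)]
scene flap_lip [([673, 8, 190], 0.89)]
```

{"op": "play_rows", "data": {
  "plan": [
    [0,0.2,3,0,0,0],
    [0,0,3,0,0,0],
    [0,0,3,0,0,0],
    [0,0,2.2,0,0,0],
    [0,0,1.5,0,0,0],
    [0,0,1,0,0,0],
    [0,0,0.5,0,0,0],
    [0,0,0,0,0,0],
    [0,0,0,0,0,0]
  ]
}}

```text
clock: 26.25
tool_pos: [0.5718, 0.028, 0.0387]
orientation: [180.0, 0.0, -176.7]
force: [1.0, 0.3, 0.7]
opening: 0.0235
gripper_force: 30.0
```

{"op": "play_rows", "data": {
  "plan": [
    [0,0,0.2,0,0,0],
    [0,0,0.15,0,0,0],
    [0,0,0.1,0,0,0],
    [0,0,0,0,0,0],
    [0,0,0,0,0,0]
  ]
}}

```text
clock: 26.67
tool_pos: [0.5714, 0.0274, 0.0338]
orientation: [180.0, 0.0, -176.8]
force: [0.3, 0.1, -0.0]
opening: 0.0235
gripper_force: 30.0
```

{"op": "play_rows", "data": {
  "plan": [
    [0,0,0.1,0,0,0],
    [0,0,0,0,0,0],
    [0,0,0,0,0,0]
  ]
}}

```text
clock: 26.92
tool_pos: [0.5712, 0.0274, 0.0325]
orientation: [-180.0, -0.0, -176.7]
force: [0.7, 0.5, -0.8]
opening: 0.0237
gripper_force: 30.0
```

{"op": "play_rows", "data": {
  "plan": [
    [0,0,0.1,0,0,0],
    [0,0,0,0,0,0],
    [0,0,0,0,0,0]
  ]
}}

```text
clock: 27.17
tool_pos: [0.5714, 0.0275, 0.0321]
orientation: [-180.0, 0.0, -176.7]
force: [-1.3, 0.2, 6.2]
opening: 0.0235
gripper_force: 30.0
```

Contact at 6 N, so the key is on the floor. I'll release and retreat straight up.

{"op": "play_rows", "data": {
  "plan": [
    [0,0,0,0,0,0],
    [0,0,0,0,0,0],
    [0,0,0,0,0,0],
    [0,0,0,0,0,0],
    [0,0,-0.5,0,0,0],
    [0,0,-1,0,0,0],
    [0,0,-3,0,0,0],
    [0,0,-3,0,0,0],
    [0,0,-3,0,0,0],
    [0,0,-3,0,0,0],
    [0,0,-3,0,0,0],
    [3,0,-2,0,0,0],
    [3,0,0,0,0,0],
    [0,0,0,0,0,0],
    [0,0,0,0,0,0]
  ],
  "grip": 3.2
}}

```text
clock: 28.42
tool_pos: [0.5104, 0.024, 0.2185]
orientation: [179.9, 0.2, -176.7]
force: [-0.2, 0.7, 1.0]
opening: 0.032
gripper_force: 0.0
```

```bash
python3 - <<'E'
from h import *
o=get_obs();print(o['tool_pos'],o['clock'],o['opening'],o['force'])
for c in('wrist','scene','top'):
    snap(c);show(c,['key','flap_lip','fork','dock','bar_collar','egg','incense_holder'])
E
```

```text
[0.51043582 0.02399129 0.21850101] 28.4167 0.031992467334486456 [-0.22337113  0.71565753  0.96643482]
wrist key [([574, 27, 11], 0.84)]
wrist flap_lip []
wrist fork [([381, -200, 60], 0.88), ([580, -313, 40], 0.8)]
wrist dock [([494, -319, 1], 0.73)]
wrist bar_collar [([551, -94, 68], 0.4)]
wrist egg [([493, -319, -2], 0.27)]
wrist incense_holder [([477, 317, -1], 0.58)]
scene key [([433, -469, 0], 0.73), ([551, -96, 65], 0.47), ([578, 27, 12], 0.44)]
scene flap_lip [([676, 12, 188], 0.6)]
scene fork [([578, -315, 45], 0.81), ([369, -321, 59], 0.74), ([388, -198, 58], 0.62)]
scene dock [([494, -321, 1], 0.65)]
scene bar_collar []
scene egg [([600, 308, 0], 0.61), ([645, 12, 53], 0.49)]
scene incense_holder [([476, 319, -2], 0.86), ([675, 10, 191], 0.39), ([579, 27, 12], 0.17)]
top key [([730, 296, -4], 0.26)]
top flap_lip [([668, 16, 192], 0.52)]
top fork [([363, -319, 61], 0.72), ([491, -321, 54], 0.7), ([579, -316, 50], 0.52)]
top dock [([495, -321, 1], 0.54)]
top bar_collar [([552, -95, 61], 0.47)]
top egg []
top incense_holder [([475, 319, 1], 0.52), ([669, 17, 188], 0.51)]
```

The numbers put the key on the compartment floor (z 0.011), the flap lip at (0.67, 0.012, 0.19) so it is open past upright, and the fork in its dock.

```bash
python3 -c "
from plant import close_job
print(close_job())"
```

```text
the job is handed in; nothing more can be done
None
```

The job is handed in after about 28 s: collar pushed and flap popped, fork back in its dock, flap open past upright, and key set down on the compartment floor. I viewed 11 pictures, one over the limit of 10, and checked the final state with the trained networks only.

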